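# Wobble check of a bowl on the banding wheel

### The job

Check the bowl for wobble: with the fingertips on the rubber-topped head of the banding wheel, spin it anticlockwise (seen from above) and keep it running between 14 and 22 turns a minute for at least eight seconds without a break, stroking it again as it slows, so that the bowl's rim keeps passing the gauge needle. Then stop the wheel with its red mark under the needle and take the hand away. Set the fingers down gently, leave the bowl centred on the wheel, do not bump the gauge and leave the things around alone.

Things in the scene. Friction and masses are not known exactly. Their poses are not given: they have to be found in the camera images.
- stand: the banding wheel: green cast pedestal (base 200 mm across) fixed to the bench, carrying a round steel head 300 mm across, 16 mm thick with its dark ribbed rubber mat, whose flat, firm top lies 100 mm above the bench. Origin on the wheel's axis at bench height, z up. A fingertip pressing on the mat (4 to 10 N is plenty, friction coefficient 0.5 or more) drags the head round
- wheel (a joint): angle of the head, rad, growing anticlockwise seen from above, unlimited (counts on through turns); at 0 the mark lies to world +x of the axis. 14 to 22 turns/min = 1.47 to 2.30 rad/s. Nominal: 8 kg, inertia 0.09 kg m2 (truly 0.7 to 1.3 times that), bearing drag 0.006 N m + 0.005 N m per rad/s: left alone it slows by about 0.17 rad/s each second; at rest it stays where left
- hub (a point): centre of the head's top face, on the axis, 100 mm above the bench. From 65 to 145 mm off the axis the face is bare and free for a fingertip; only the gauge needle hangs over that track, so a hand on the head can stroke through about 5 rad of arc, but cannot go right round without lifting
- wheel_mark (a point): middle of the red mark, on the head's top face 120 mm from the axis: a painted radial bar 50 mm long, 24 mm wide, flush with the face, running out over the edge; it turns with the head
- needle (a point): point on the gauge's needle 120 mm from the wheel's axis and 47 mm above the head: when the red mark is under the needle, it is straight below this point
- gauge: surface gauge fixed beyond the wheel: dark steel base 70 x 80 x 30 mm, 235 mm from the wheel's axis, steel spindle 170 mm high with brass clamp, and a level needle 6 mm thick, 147 mm above the bench, reaching radially in over the head to 74 mm from the axis. Origin on the wheel's axis at bench height; its x axis points from the axis along the needle to the spindle
- bowl: white ceramic bowl, 120 mm across the rim, 48 mm high, about 250 g, standing loose in the centre of the head. Origin at the centre of its underside
- bowl_stack: stack of four white bowls, 104 mm across, 92 mm high, standing left of the wheel; leave it alone. Origin at the centre of its underside
- bottle: clear water bottle with a white cap, 64 mm across, 150 mm high, right of the wheel; leave it alone. Origin at the centre of its underside
- pot: green glazed pot, 80 mm across, 85 mm high, right of the wheel; leave it alone. Origin at the centre of its underside
- brush: brush with a wooden handle, 190 mm long, lying on the bench left of the wheel; leave it alone. Origin near its middle, x along the brush
There are look-alikes about, which are no part of the job. Leave any green or purple look-alike of the bowl alone.

How it is judged:
By the outcome, as a careful person would: the job done as asked, in the order asked, and still so for the second after the job is handed in, with the robot touching nothing.
It also fails if it takes over 61 s, if anything falls off the work surface, if the arm or the gripper's body presses on something with over 40 N, if the wrist force passes 120 N, or if a joint passes its speed limit or range.

### The arm

A 6-joint arm with a two-finger parallel gripper is mounted at the origin on the work surface. World frame = base frame: x ahead of the robot, y to its left, z up, the work surface at z = 0. Lengths are in mm, angles in rad, forces in N, time in s.
With the tool pointing down it reaches from about 425 to 950 mm from the base axis. Payload 3.5 kg.
Tool frame: the origin (TCP) lies at the very end of the fingers, on their centre line; the grasp point (between the pads) lies r.hold_point_z behind it (r.hold_point_z is the distance from the TCP to the grasp point, in mm); z points along the fingers, y is the line along which they close (so a half turn about z gives the same grasp; the last joint's range is limited). The gripper opens to 85 mm and grips with 20 to 120 N. Pads are 22 mm wide; open, the fingers measure 114 mm over their backs; the gripper's body (76 mm by 85 mm) begins 54 mm behind the grasp point. The pads swing forward as they close: fully open they stand 13 mm farther back than shut.
Start: joints at [-1.345, 0.286, 1.577, -0, 1.279, -0.15], TCP at [247.758, -627.871, 231.325] pointing down, gripper open.
Joint ranges: [-2.77, 2.77], [-0.9, 2.22], [0.21, 2.48], [-1.53, 4.67], [0.24, 2.81], [-2.84, 2.84]. Speed limits (rad/s): [2.79, 2.79, 3.14, 3.14, 3.14, 3.14].

### API

Orientations are given as [roll, pitch, yaw] about the fixed x, y, z axes, in that order (R = Rz(yaw) Ry(pitch) Rx(roll)).
In Python, from station import r, optics gives the robot as it stands.
- The arm moves only by the shell command python3 -m inch 'ROWS' [OPENING]. ROWS is JSON, a list of rows, each an object of numbers: "x", "y", "z": the shift along the tool's x, y, z in mm; "ax", "ay", "az": the turn, a rotation vector about the tool's x, y, z in rad. A call has 1 to 12 rows; each row is the pose to reach, as a shift and turn from the pose commanded when the call began, along the tool's axes at that moment; what a row does not reach only later rows make up. A row lasts 1/8 s, in which the tool goes at most 62.5 mm and 10.7 degrees, less where a joint would pass 70% of its speed; a pose out of reach is approached as far as the arm can. A call with a gripper value outside its range is refused whole. OPENING is the opening, from 0 (shut) to 1 (fully open), set as the call begins (- or left out, the last holds). The fingers move at their own pace and stop on an object; the grip force is fixed at half the most. Time passes only in rows, so rows that repeat a pose let the fingers close. It gives the time, the measured TCP pose, the force, the opening and the grip force at its end, in the units of the state.
- r.get_obs(): the state, without advancing time (a new reading comes with each control period).
- optics.snapshot(name): name is "scene" or "top" or "wrist"; returns the picture (420x560x3 uint8, blue, green, red); there is no depth.
- optics.get_calibration(name): a dict with "fov_y" (degrees; the focal length in pixels is half the picture's height over the tangent of half this angle, whatever the lens; pixels are square), "cx", "cy" (the principal point, pixels), "origin" and "rotation" of the camera in the world; the wrist camera has in their place "T_tool_cam" (4x4, takes a point from camera to tool coordinates, whose origin is the TCP and whose axes are the flange's). Camera axes: x right, y down, z forward; pixel columns grow to the right and rows downward; lengths in mm; the calibration is good to about 2 mm. The wrist camera is an equidistant fisheye: a pixel r from the principal point sees the ray r / f radians off the axis. A picture is of the moment at which its call begins: read the wrist's pose just before it. get_calibration takes no time and is no camera call.
- r.job_done(): hands the job in; it is judged then, once.
The state is a dict: "t": time; "joint_pos": joint angles; "joint_vel": joint speeds; "tau": joint torques, N m; "ee_pos": TCP position; "tcp_rot": TCP orientation; "ft_force": force on the tool from outside, world axes, zero at the start; "moment": the same for the moment, N m; "opening": finger opening in mm; "grip_force": force on a finger pad.
Only numpy, scipy, OpenCV 4.12 (cv2) and the standard library are available. Lean on these libraries where they do the work, as an engineer would, in place of code of your own. Each camera call takes 0.05 s, during which the arm holds its last target. There are 200 camera calls.

## Working session

There is one attempt and no reset: what is moved stays moved. The work goes in short steps, Python scripts to look and compute and a shell command to move; the robot and the scene stay as the last step left them, time stands still between calls to the robot, and variables do not carry over. Pictures are saved under pics/ and viewed, at most 10 in all, crops included, and the job is handed in when it is done.

```bash
mkdir -p pics; ls
python3 - <<'E'
from station import r, optics
import cv2
for n in("scene","top"):
    im=optics.snapshot(n); cv2.imwrite(f"pics/{n}0.png",im)
    print(n,optics.get_calibration(n))
print(optics.get_calibration("wrist"))
print(r.get_obs(), r.hold_point_z)
E
```

```text
pics
scene {'fov_y': 49.1620774429815, 'cx': 277.93618879106117, 'cy': 216.6542554402191, 'origin': array([1030.92134969,  523.12478161, 1272.14132083]), 'rotation': array([-2.61652056, -0.00427235,  2.4357812 ])}
top {'fov_y': 43.999427355159234, 'cx': 275.7717080140786, 'cy': 216.9708884130374, 'origin': array([ 333.84319774,  -11.43725066, 1563.27570389]), 'rotation': array([-2.95997937e+00, -2.30382243e-03, -1.55358187e+00])}
{'fov_y': 65.70646984690485, 'cx': 272.86167002268223, 'cy': 213.5530538719282, 'T_tool_cam': array([[ 4.06194308e-04, -9.65605460e-01, -2.60011405e-01,
         6.56634283e+01],
       [ 9.99999859e-01,  4.81111169e-04, -2.24487542e-04,
         4.14415645e-01],
       [ 3.41860788e-04, -2.60011277e-01,  9.65605519e-01,
        -1.42426366e+02],
       [ 0.00000000e+00,  0.00000000e+00,  0.00000000e+00,
         1.00000000e+00]])}
{'t': 0.1, 'joint_pos': array([-1.34501864e+00,  2.87120840e-01,  1.57803521e+00,  1.53383987e-05,
        1.27859747e+00, -1.50019377e-01]), 'joint_vel': array([-1.08479497e-04, -2.59873076e-03, -2.45405309e-03,  1.24371175e-03,
        3.84759273e-05, -8.53728248e-04]), 'tau': array([ 4.40485410e-04, -4.07295513e+01, -2.93698668e+01, -1.81475434e-04,
        3.42116829e-03, -3.15972869e-06]), 'ee_pos': array([ 247.61876154, -627.30218468,  230.05382209]), 'tcp_rot': array([-3.13945825e+00, -3.37471184e-04,  3.75792266e-01]), 'ft_force': array([ 0.48346923, -0.11101674,  1.00121446]), 'moment': array([-0.00100527,  0.00325619, -0.01432083]), 'grip_force': 0.0, 'opening': 85.50462866091912} 18.700000000000003
```

View pics/top0.png

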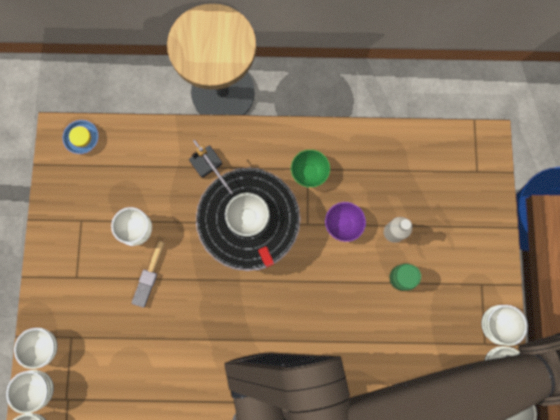

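View pics/scene0.png

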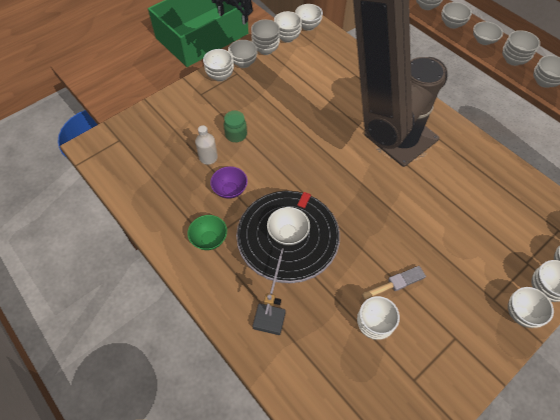

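The top view shows the wheel at about (248,219), the white bowl on it at (247,214), the red mark at (266,257) and the needle from (230,192) to (197,145). In the scene view the wheel is at (288,235), the bowl at (289,226), the mark at (304,200) and the needle from (282,250) to (269,300). Candidates for the bowl are the white one on the head, purple at (346,222), green at (311,168) and the white stack at (131,227). The one on the head fits. I'll confirm it with an enlarged crop.

Run:
```python
import cv2,numpy as np
a=cv2.imread("pics/top0.png")[130:280,180:310]; b=cv2.imread("pics/scene0.png")[180:330,225:355]
c=np.hstack([cv2.resize(k,None,fx=3,fy=3,interpolation=cv2.INTER_CUBIC) for k in(a,b)])
cv2.imwrite("pics/c1.png",c)
```

```text
(no output)
```

View pics/c1.png

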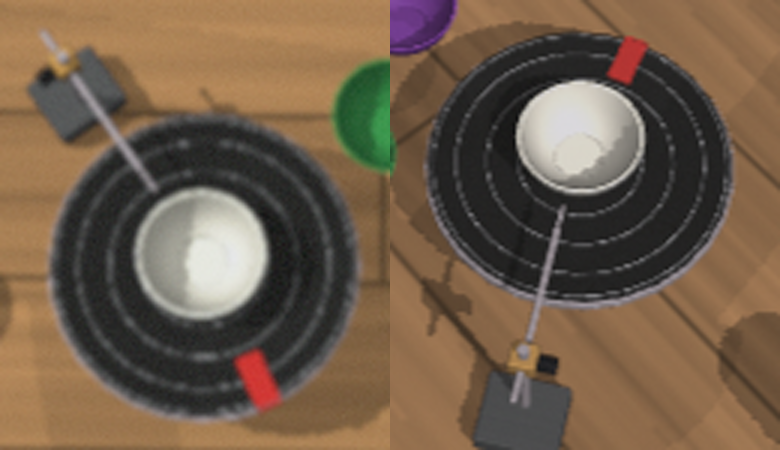

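The crop confirms the white bowl, centred on the head. In crop pixels (3x), the head spans x 50–358, y 112–420 in the top half and x 36–343, y 32–307 in the scene half. The needle tip is at (156,189) and (172,207), and the mark's middle at (258,379) and (238,60).

```bash
cat > h.py <<'E'
from station import r, optics
import numpy as np, cv2
from scipy.spatial.transform import Rotation as Ro
from scipy.optimize import least_squares
C={n:optics.get_calibration(n) for n in("top","scene")}
def proj(n,P):
    c=C[n]; R=Ro.from_euler("xyz",c["rotation"]).as_matrix(); q=(np.atleast_2d(P)-c["origin"])@R
    f=210/np.tan(np.radians(c["fov_y"]/2)); return q[:,:2]/q[:,2:]*f+[c["cx"],c["cy"]]
def tri(u,v): return least_squares(lambda p:np.r_[proj("top",p)[0]-u,proj("scene",p)[0]-v],[600,0,100])
def onplane(n,u,z): return least_squares(lambda p:proj(n,[p[0],p[1],z])[0]-u,[600,0]).x
T=lambda x,y:np.array([180+x/3,130+y/3]); S=lambda x,y:np.array([225+x/3,180+y/3])
E
python3 - <<'E'
from h import *
a=np.linspace(0,2*np.pi,361)
def bb(n,p):
    u=proj(n,np.c_[p[0]+p[3]*np.cos(a),p[1]+p[3]*np.sin(a),0*a+p[2]]); return np.r_[u.min(0),u.max(0)]
t=np.r_[T(50,112),T(358,420)]; s=np.r_[S(36,32),S(343,307)]
w=least_squares(lambda p:np.r_[bb("top",p)-t,bb("scene",p)-s],[600,0,100,150]); print(w.x,w.fun.round(2))
c=w.x[:2]
for nm,u,v in(("tip",T(156,189),S(172,207)),("clamp",T(65,60),S(132,352)),("mark",T(258,379),S(238,60))):
    q=tri(u,v); d=q.x[:2]-c; print(nm,q.x.round(1),q.fun.round(2),"r",np.hypot(*d),"ang",np.arctan2(d[1],d[0]))
    print(onplane("top",u,100)-c, onplane("top",u,147)-c)
q=tri(T(200,253),S(190,137));print("bowlrim",q.x-[*c,0],q.fun)
E
```

```text
[599.70129189  69.89701129  93.87771513 148.83207152] [-0.63  0.46  0.35 -0.24 -0.35  0.35  0.01 -0.37]
tip [660.4 113.8 143.6] [-0.1   0.08 -0.13 -0.03] r 74.91298853756723 ang 0.6260513213181331
[70.97419219 47.44432332] [60.15523482 43.30799173]
clamp [779.9 201.3 158.6] [ 0.09 -0.07  0.1   0.02] r 222.99175699703719 ang 0.6299807648193072
[198.56233222 140.49839148] [183.64528003 133.37318966]
mark [488.7  16.1  99.7] [-0.21  0.16 -0.28 -0.06] r 123.38393691577984 ang -2.6899863181690504
[-110.5722777   -54.44369454] [-115.56001402  -55.30741193]
bowlrim [  0.68655023   0.68424808 145.18204089] [ 0.04155214 -0.03246363  0.05224813  0.01059478]
```

```bash
python3 -m inch '[{"x":15,"y":-15,"az":0.05},{"x":45,"y":-45,"az":0.15},{"x":615,"y":-620,"az":0.376},{"x":615,"y":-620,"az":0.376},{"x":615,"y":-620,"az":0.376},{"x":615,"y":-620,"az":0.376},{"x":615,"y":-620,"az":0.376},{"x":615,"y":-620,"az":0.376},{"x":615,"y":-620,"az":0.376},{"x":615,"y":-620,"az":0.376},{"x":615,"y":-620,"az":0.376},{"x":615,"y":-620,"az":0.376}]' 0
```

```text
invalid input at $[0]: expected keys x, y, z, ax, ay, az
```

Run:
```python
import numpy as np
r0=105
for s in (1.65,):
  print("stroke")
  for k in range(13):
    p=s+.25*k; print(k,round(p,2),round(r0*(np.cos(p)-np.cos(s)),1),round(-r0*(np.sin(p)-np.sin(s)),1))
  print("return from 4.65")
  for k in range(6):
    p=4.65-.6*k; print(round(p,2),round(r0*(np.cos(p)-np.cos(4.65)),1),round(-r0*(np.sin(p)-np.sin(4.65)),1))
```

```text
stroke
0 1.65 0.0 -0.0
1 1.9 -25.6 5.3
2 2.15 -49.2 16.8
3 2.4 -69.1 33.7
4 2.65 -84.3 55.1
5 2.9 -93.6 79.5
6 3.15 -96.7 105.6
7 3.4 -93.2 131.5
8 3.65 -83.4 155.8
9 3.9 -67.9 176.9
10 4.15 -47.7 193.5
11 4.4 -24.0 204.6
12 4.65 1.8 209.5
return from 4.65
4.65 0.0 -0.0
4.05 -58.0 -22.0
3.45 -93.5 -72.9
2.85 -94.0 -135.0
2.25 -59.4 -186.5
1.65 -1.8 -209.5
```

All six keys are needed.

```bash
python3 -m inch '[{"x":15,"y":-15,"z":0,"ax":0,"ay":0,"az":0.05},{"x":45,"y":-45,"z":0,"ax":0,"ay":0,"az":0.15},{"x":615,"y":-620,"z":0,"ax":0,"ay":0,"az":0.376},{"x":615,"y":-620,"z":0,"ax":0,"ay":0,"az":0.376},{"x":615,"y":-620,"z":0,"ax":0,"ay":0,"az":0.376},{"x":615,"y":-620,"z":0,"ax":0,"ay":0,"az":0.376},{"x":615,"y":-620,"z":0,"ax":0,"ay":0,"az":0.376},{"x":615,"y":-620,"z":0,"ax":0,"ay":0,"az":0.376},{"x":615,"y":-620,"z":0,"ax":0,"ay":0,"az":0.376},{"x":615,"y":-620,"z":0,"ax":0,"ay":0,"az":0.376},{"x":615,"y":-620,"z":0,"ax":0,"ay":0,"az":0.376},{"x":615,"y":-620,"z":0,"ax":0,"ay":0,"az":0.376}]' 0
```

```text
t: 1.6
ee_pos: [519.7, 7.0, 231.1]
tcp_rot: [3.141, -0.0, -0.0]
ft_force: [0.0, -1.1, -0.0]
opening: -0.2
grip_force: 0.0
```

```bash
python3 -m inch '[{"x":22,"y":-52,"z":0,"ax":0,"ay":0,"az":0},{"x":46,"y":-108,"z":10,"ax":0,"ay":0,"az":0},{"x":66,"y":-154,"z":45,"ax":0,"ay":0,"az":0},{"x":73,"y":-170,"z":90,"ax":0,"ay":0,"az":0},{"x":73,"y":-170,"z":115,"ax":0,"ay":0,"az":0},{"x":73,"y":-170,"z":121,"ax":0,"ay":0,"az":0},{"x":73,"y":-170,"z":121,"ax":0,"ay":0,"az":0},{"x":73,"y":-170,"z":121,"ax":0,"ay":0,"az":0}]'
```

```text
t: 2.6
ee_pos: [593.7, 174.7, 112.3]
tcp_rot: [-3.141, -0.003, -0.001]
ft_force: [-0.2, 0.6, 0.3]
opening: -0.1
grip_force: 0.0
```

Run:
```python
from h import *
o=r.get_obs();print(o["t"],o["ee_pos"],o["tcp_rot"],o["ft_force"])
cv2.imwrite("pics/s2.png",optics.snapshot("scene")[130:330,190:400].repeat(3,0).repeat(3,1))
```

```text
2.6 [593.69313134 174.65784923 112.27451879] [-3.14120946e+00 -3.17688985e-03 -7.54495879e-04] [-0.16239062  0.63111987  0.34609691]
```

View pics/s2.png

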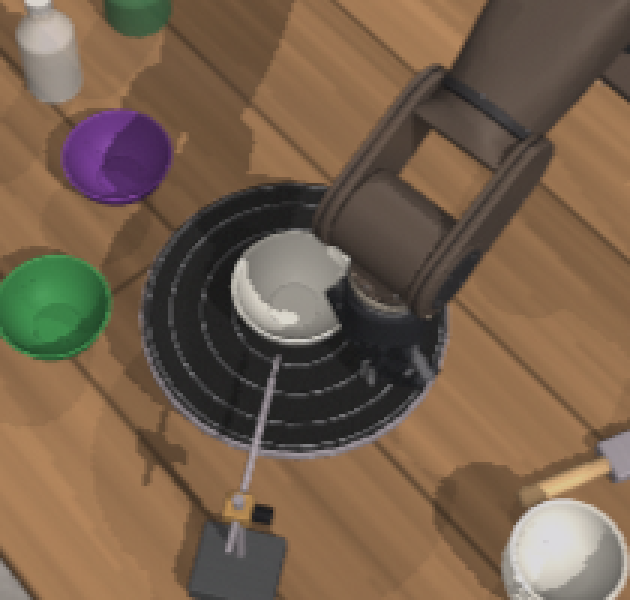

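The hand stands over the track left of the axis, at (390,360) in the crop. It is clear of the bowl at (290,285) and the needle at (262,430). Next I'll probe down gently.

```bash
python3 -m inch '[{"x":0,"y":0,"z":5,"ax":0,"ay":0,"az":0},{"x":0,"y":0,"z":8,"ax":0,"ay":0,"az":0},{"x":0,"y":0,"z":10,"ax":0,"ay":0,"az":0},{"x":0,"y":0,"z":11,"ax":0,"ay":0,"az":0}]'; python3 -m inch '[{"x":0,"y":0,"z":1,"ax":0,"ay":0,"az":0}]';python3 -m inch '[{"x":0,"y":0,"z":1,"ax":0,"ay":0,"az":0}]';python3 -m inch '[{"x":0,"y":0,"z":0.5,"ax":0,"ay":0,"az":0}]'
```

```text
t: 3.15
ee_pos: [593.1, 174.9, 100.1]
tcp_rot: [-3.142, -0.001, -0.0]
ft_force: [-0.2, -0.2, 5.0]
opening: -0.1
grip_force: 2.4
t: 3.28
ee_pos: [593.9, 174.9, 100.1]
tcp_rot: [-3.141, -0.003, -0.0]
ft_force: [0.0, -0.5, 7.0]
opening: 0.0
grip_force: 3.7
t: 3.4
ee_pos: [594.6, 175.0, 100.0]
tcp_rot: [-3.141, -0.005, -0.0]
ft_force: [-0.2, -0.6, 10.8]
opening: 0.1
grip_force: 4.9
t: 3.52
ee_pos: [595.1, 175.0, 100.1]
tcp_rot: [-3.141, -0.006, -0.0]
ft_force: [-0.6, -0.3, 9.5]
opening: 0.0
grip_force: 5.0
```

```bash
python3 -m inch '[{"x":-6.3,"y":0.7,"z":-1,"ax":0,"ay":0,"az":0},{"x":-18.6,"y":3.1,"z":-1,"ax":0,"ay":0,"az":0},{"x":-36.3,"y":9.6,"z":-1,"ax":0,"ay":0,"az":0},{"x":-56,"y":21.7,"z":-1,"ax":0,"ay":0,"az":0},{"x":-73.9,"y":39.4,"z":-1,"ax":0,"ay":0,"az":0},{"x":-87.5,"y":61.7,"z":-1,"ax":0,"ay":0,"az":0}]'
python3 - <<'E'
import numpy as np
r0=105
p0=2.72
for k in range(11):
    p=p0+.25*k; print(round(p,2),round(r0*(np.cos(p)-np.cos(p0)),1),round(-r0*(np.sin(p)-np.sin(p0)),1))
E
```

```text
t: 4.28
ee_pos: [505.6, 113.3, 100.1]
tcp_rot: [-3.141, -0.004, 0.001]
ft_force: [3.0, -0.2, 10.3]
opening: -0.1
grip_force: 4.8
2.72 0.0 -0.0
2.97 -7.7 25.0
3.22 -8.9 51.2
3.47 -3.6 76.8
3.72 7.9 100.4
3.97 24.8 120.3
4.22 46.2 135.5
4.47 70.6 144.9
4.72 96.6 148.0
4.97 122.6 144.5
5.22 146.8 134.7
```

```bash
python3 -m inch '[{"x":-7.7,"y":25,"z":-0.8,"ax":0,"ay":0,"az":0},{"x":-8.9,"y":51.2,"z":-1.3,"ax":0,"ay":0,"az":0},{"x":-3.6,"y":76.8,"z":-1.3,"ax":0,"ay":0,"az":0},{"x":7.9,"y":100.4,"z":-1.3,"ax":0,"ay":0,"az":0}]'; python3 -m inch '[{"x":16.9,"y":19.9,"z":0,"ax":0,"ay":0,"az":0},{"x":38.3,"y":35.1,"z":0,"ax":0,"ay":0,"az":0},{"x":62.7,"y":44.5,"z":0,"ax":0,"ay":0,"az":0},{"x":88.7,"y":47.6,"z":0,"ax":0,"ay":0,"az":0}]'
```

```text
t: 4.78
ee_pos: [512.7, 12.3, 100.0]
tcp_rot: [-3.141, -0.001, -0.0]
ft_force: [1.5, 1.4, 5.2]
opening: -0.0
grip_force: 2.8
t: 5.28
ee_pos: [602.1, -35.2, 100.0]
tcp_rot: [-3.141, -0.0, -0.001]
ft_force: [-0.4, 1.8, 8.4]
opening: 0.1
grip_force: 4.1
```

```bash
cat > snap.py <<'E'
from h import *
import sys
c=np.array([600,70.])
def ang(n):
    t=r.get_obs()["t"]; im=optics.snapshot(n); h=cv2.cvtColor(im,cv2.COLOR_BGR2HSV)
    m=((h[...,0]<8)|(h[...,0]>172))&(h[...,1]>150)&(h[...,2]>80)
    u0=proj(n,[*c,100])[0]; yy,xx=np.nonzero(m); k=np.hypot(xx-u0[0],yy-u0[1])<58; 
    if k.sum()<15: return print(n,t,"hidden",k.sum())
    d=onplane(n,[xx[k].mean(),yy[k].mean()],100)-c
    print(n,round(t,3),"ang",round(float(np.arctan2(d[1],d[0])),3),"r",np.hypot(*d).round(1),k.sum())
if __name__=="__main__":
    for n in sys.argv[1:]: ang(n)
E
python3 -m inch '[{"x":13,"y":-1,"z":-14,"ax":0,"ay":0,"az":0}]'; python3 snap.py scene top; python3 -m inch '[{"x":-60,"y":-11,"z":-8,"ax":0,"ay":0,"az":0},{"x":-103.5,"y":-49,"z":-8,"ax":0,"ay":0,"az":0},{"x":-118.8,"y":-100,"z":-8,"ax":0,"ay":0,"az":0},{"x":-107.4,"y":-151.8,"z":-8,"ax":0,"ay":0,"az":0},{"x":-72.2,"y":-191.4,"z":-8,"ax":0,"ay":0,"az":0},{"x":-22.2,"y":-208.8,"z":-6,"ax":0,"ay":0,"az":0}]'; python3 snap.py scene top
```

```text
t: 5.4
ee_pos: [613.4, -33.7, 111.2]
tcp_rot: [-3.14, 0.005, -0.001]
ft_force: [1.2, -0.2, -0.4]
opening: 0.2
grip_force: 0.0
scene 5.4 ang 0.449 r 123.7 158
top 5.45 ang 0.519 r 122.7 87
t: 6.25
ee_pos: [590.3, 177.3, 117.7]
tcp_rot: [3.141, 0.004, 0.003]
ft_force: [0.2, 0.2, -0.2]
opening: 0.2
grip_force: 0.0
scene 6.25 ang 2.125 r 137.8 20
top 6.3 hidden 0
```

```bash
python3 -m inch '[{"x":-25.6,"y":5.3,"z":11,"ax":0,"ay":0,"az":0},{"x":-49.2,"y":16.8,"z":16.3,"ax":0,"ay":0,"az":0},{"x":-69.1,"y":33.7,"z":18.3,"ax":0,"ay":0,"az":0},{"x":-84.3,"y":55.1,"z":19.6,"ax":0,"ay":0,"az":0},{"x":-93.6,"y":79.5,"z":20.3,"ax":0,"ay":0,"az":0},{"x":-96.7,"y":105.6,"z":20.3,"ax":0,"ay":0,"az":0}]'; python3 -m inch '[{"x":3.5,"y":25.9,"z":0,"ax":0,"ay":0,"az":0},{"x":13.3,"y":50.2,"z":0,"ax":0,"ay":0,"az":0},{"x":28.8,"y":71.3,"z":0,"ax":0,"ay":0,"az":0}]'
```

```text
t: 7.1
ee_pos: [494.8, 68.9, 100.0]
tcp_rot: [-3.141, -0.002, 0.0]
ft_force: [1.0, 0.5, 5.8]
opening: -0.1
grip_force: 2.8
t: 7.48
ee_pos: [524.0, -2.7, 100.1]
tcp_rot: [-3.141, -0.001, -0.001]
ft_force: [1.0, 1.7, 7.2]
opening: 0.2
grip_force: 3.3
```

```bash
python3 -m inch '[{"x":20.2,"y":16.6,"z":-0.3,"ax":0,"ay":0,"az":0},{"x":43.9,"y":27.7,"z":-0.5,"ax":0,"ay":0,"az":0},{"x":69.7,"y":32.6,"z":-0.5,"ax":0,"ay":0,"az":0},{"x":82,"y":32.6,"z":-14,"ax":0,"ay":0,"az":0}]'; python3 snap.py scene top; python3 -m inch '[{"x":-52.8,"y":-10.8,"z":-7,"ax":0,"ay":0,"az":0},{"x":-95,"y":-49.2,"z":-7,"ax":0,"ay":0,"az":0},{"x":-110.9,"y":-100.8,"z":-7,"ax":0,"ay":0,"az":0},{"x":-99.5,"y":-152.5,"z":-7,"ax":0,"ay":0,"az":0},{"x":-64.3,"y":-192.1,"z":-7,"ax":0,"ay":0,"az":0},{"x":-14.3,"y":-209.5,"z":-6,"ax":0,"ay":0,"az":0}]'; python3 snap.py scene top
```

```text
t: 7.98
ee_pos: [604.7, -34.6, 111.4]
tcp_rot: [-3.141, 0.005, -0.001]
ft_force: [-0.4, -0.7, 0.3]
opening: 0.0
grip_force: 0.0
scene 7.975 ang -0.906 r 124.2 136
top 8.025 hidden 0
t: 8.82
ee_pos: [590.2, 177.5, 118.3]
tcp_rot: [3.141, 0.002, 0.003]
ft_force: [0.1, -0.4, -0.5]
opening: -0.1
grip_force: 0.0
scene 8.825 ang 0.724 r 124.5 163
top 8.875 ang 0.777 r 107.3 48
```

```bash
python3 -m inch '[{"x":-25.6,"y":5.3,"z":11,"ax":0,"ay":0,"az":0},{"x":-49.2,"y":16.8,"z":16.3,"ax":0,"ay":0,"az":0},{"x":-69.1,"y":33.7,"z":18,"ax":0,"ay":0,"az":0},{"x":-84.3,"y":55.1,"z":19.3,"ax":0,"ay":0,"az":0},{"x":-93.6,"y":79.5,"z":20,"ax":0,"ay":0,"az":0},{"x":-96.7,"y":105.6,"z":20,"ax":0,"ay":0,"az":0}]'; python3 -m inch '[{"x":3.5,"y":25.9,"z":0,"ax":0,"ay":0,"az":0},{"x":13.3,"y":50.2,"z":0,"ax":0,"ay":0,"az":0},{"x":28.8,"y":71.3,"z":0,"ax":0,"ay":0,"az":0}]';  python3 -m inch '[{"x":20.2,"y":16.6,"z":-0.3,"ax":0,"ay":0,"az":0},{"x":43.9,"y":27.7,"z":-0.5,"ax":0,"ay":0,"az":0},{"x":69.7,"y":32.6,"z":-0.5,"ax":0,"ay":0,"az":0},{"x":82,"y":32.6,"z":-14,"ax":0,"ay":0,"az":0}]'; python3 snap.py scene top; python3 -m inch '[{"x":-52.8,"y":-10.8,"z":-7,"ax":0,"ay":0,"az":0},{"x":-95,"y":-49.2,"z":-7,"ax":0,"ay":0,"az":0},{"x":-110.9,"y":-100.8,"z":-7,"ax":0,"ay":0,"az":0},{"x":-99.5,"y":-152.5,"z":-7,"ax":0,"ay":0,"az":0},{"x":-64.3,"y":-192.1,"z":-7,"ax":0,"ay":0,"az":0},{"x":-14.3,"y":-209.5,"z":-6,"ax":0,"ay":0,"az":0}]'; python3 snap.py scene top
```

```text
t: 9.68
ee_pos: [494.1, 69.0, 100.0]
tcp_rot: [-3.141, -0.001, 0.001]
ft_force: [1.7, 0.8, 4.1]
opening: 0.1
grip_force: 2.0
t: 10.05
ee_pos: [523.4, -2.6, 100.1]
tcp_rot: [3.142, -0.001, -0.0]
ft_force: [0.8, 1.6, 4.7]
opening: 0.2
grip_force: 2.4
t: 10.55
ee_pos: [604.6, -34.5, 111.9]
tcp_rot: [-3.141, 0.004, -0.001]
ft_force: [-0.5, 0.8, -0.4]
opening: 0.1
grip_force: 0.0
scene 10.55 ang -2.242 r 125.7 127
top 10.6 hidden 0
t: 11.4
ee_pos: [590.3, 177.6, 118.8]
tcp_rot: [3.141, 0.002, 0.004]
ft_force: [0.6, -1.1, -0.1]
opening: 0.1
grip_force: 0.0
scene 11.4 ang -0.649 r 122.6 139
top 11.45 ang -0.535 r 121.4 164
```

```bash
python3 -m inch '[{"x":-25.6,"y":5.3,"z":11,"ax":0,"ay":0,"az":0},{"x":-49.2,"y":16.8,"z":16.7,"ax":0,"ay":0,"az":0},{"x":-69.1,"y":33.7,"z":18.7,"ax":0,"ay":0,"az":0},{"x":-84.3,"y":55.1,"z":20,"ax":0,"ay":0,"az":0},{"x":-93.6,"y":79.5,"z":20.8,"ax":0,"ay":0,"az":0},{"x":-96.7,"y":105.6,"z":20.8,"ax":0,"ay":0,"az":0}]'; python3 -m inch '[{"x":3.5,"y":25.9,"z":0,"ax":0,"ay":0,"az":0},{"x":13.3,"y":50.2,"z":0,"ax":0,"ay":0,"az":0},{"x":28.8,"y":71.3,"z":0,"ax":0,"ay":0,"az":0}]';  python3 -m inch '[{"x":20.2,"y":16.6,"z":-0.3,"ax":0,"ay":0,"az":0},{"x":43.9,"y":27.7,"z":-0.5,"ax":0,"ay":0,"az":0},{"x":69.7,"y":32.6,"z":-0.5,"ax":0,"ay":0,"az":0},{"x":82,"y":32.6,"z":-14,"ax":0,"ay":0,"az":0}]'; python3 snap.py scene top; python3 -m inch '[{"x":-52.8,"y":-10.8,"z":-7,"ax":0,"ay":0,"az":0},{"x":-95,"y":-49.2,"z":-7,"ax":0,"ay":0,"az":0},{"x":-110.9,"y":-100.8,"z":-7,"ax":0,"ay":0,"az":0},{"x":-99.5,"y":-152.5,"z":-7,"ax":0,"ay":0,"az":0},{"x":-64.3,"y":-192.1,"z":-7,"ax":0,"ay":0,"az":0},{"x":-14.3,"y":-209.5,"z":-6,"ax":0,"ay":0,"az":0}]'; python3 snap.py scene top
```

```text
t: 12.25
ee_pos: [494.6, 69.1, 100.1]
tcp_rot: [-3.141, -0.003, 0.001]
ft_force: [2.0, 0.4, 4.9]
opening: -0.1
grip_force: 2.6
t: 12.62
ee_pos: [523.7, -2.6, 100.0]
tcp_rot: [3.141, -0.002, -0.0]
ft_force: [0.5, 1.1, 5.9]
opening: -0.3
grip_force: 2.9
t: 13.12
ee_pos: [604.6, -34.5, 111.6]
tcp_rot: [-3.141, 0.003, -0.001]
ft_force: [-0.1, -0.2, -0.5]
opening: -0.3
grip_force: 0.0
scene 13.125 ang 2.708 r 122.8 133
top 13.175 ang 2.786 r 120.8 171
t: 13.98
ee_pos: [590.0, 177.6, 118.0]
tcp_rot: [3.141, 0.002, 0.004]
ft_force: [0.6, 0.3, -0.3]
opening: -0.2
grip_force: 0.0
scene 13.975 ang -1.982 r 124.9 119
top 14.025 ang -1.888 r 120.3 162
```

```bash
python3 -m inch '[{"x":-25.6,"y":5.3,"z":11,"ax":0,"ay":0,"az":0},{"x":-49.2,"y":16.8,"z":16.3,"ax":0,"ay":0,"az":0},{"x":-69.1,"y":33.7,"z":18.3,"ax":0,"ay":0,"az":0},{"x":-84.3,"y":55.1,"z":19.6,"ax":0,"ay":0,"az":0},{"x":-93.6,"y":79.5,"z":20.3,"ax":0,"ay":0,"az":0},{"x":-96.7,"y":105.6,"z":20.3,"ax":0,"ay":0,"az":0}]'; python3 -m inch '[{"x":3.5,"y":25.9,"z":0,"ax":0,"ay":0,"az":0},{"x":13.3,"y":50.2,"z":0,"ax":0,"ay":0,"az":0},{"x":28.8,"y":71.3,"z":0,"ax":0,"ay":0,"az":0}]';  python3 -m inch '[{"x":20.2,"y":16.6,"z":-0.3,"ax":0,"ay":0,"az":0},{"x":43.9,"y":27.7,"z":-0.5,"ax":0,"ay":0,"az":0},{"x":69.7,"y":32.6,"z":-0.5,"ax":0,"ay":0,"az":0},{"x":82,"y":32.6,"z":-14,"ax":0,"ay":0,"az":0}]'; python3 snap.py scene top; python3 -m inch '[{"x":-52.8,"y":-10.8,"z":-7,"ax":0,"ay":0,"az":0},{"x":-95,"y":-49.2,"z":-7,"ax":0,"ay":0,"az":0},{"x":-110.9,"y":-100.8,"z":-7,"ax":0,"ay":0,"az":0},{"x":-99.5,"y":-152.5,"z":-7,"ax":0,"ay":0,"az":0},{"x":-64.3,"y":-192.1,"z":-7,"ax":0,"ay":0,"az":0},{"x":-14.3,"y":-209.5,"z":-6,"ax":0,"ay":0,"az":0}]'; python3 snap.py scene top
```

```text
t: 14.82
ee_pos: [494.6, 69.1, 100.0]
tcp_rot: [-3.141, -0.004, 0.001]
ft_force: [1.9, -0.6, 5.5]
opening: -0.1
grip_force: 3.0
t: 15.2
ee_pos: [523.8, -2.6, 100.0]
tcp_rot: [3.141, -0.003, -0.0]
ft_force: [1.5, 2.0, 7.5]
opening: 0.5
grip_force: 3.4
t: 15.7
ee_pos: [604.4, -34.5, 111.3]
tcp_rot: [-3.141, 0.003, -0.001]
ft_force: [0.4, 0.8, 0.3]
opening: 0.3
grip_force: 0.0
scene 15.7 ang 1.349 r 123.2 170
top 15.75 ang 1.448 r 121.6 164
t: 16.55
ee_pos: [589.7, 177.6, 117.6]
tcp_rot: [3.141, 0.002, 0.003]
ft_force: [0.7, -0.1, 1.0]
opening: 0.3
grip_force: 0.0
scene 16.55 hidden 0
top 16.6 ang 3.047 r 121.3 175
```

```bash
python3 -m inch '[{"x":-25.6,"y":5.3,"z":11,"ax":0,"ay":0,"az":0},{"x":-49.2,"y":16.8,"z":16.3,"ax":0,"ay":0,"az":0},{"x":-69.1,"y":33.7,"z":18.3,"ax":0,"ay":0,"az":0},{"x":-84.3,"y":55.1,"z":19.6,"ax":0,"ay":0,"az":0},{"x":-93.6,"y":79.5,"z":20.3,"ax":0,"ay":0,"az":0},{"x":-96.7,"y":105.6,"z":20.8,"ax":0,"ay":0,"az":0}]'; python3 -m inch '[{"x":2.8,"y":23.4,"z":0,"ax":0,"ay":0,"az":0},{"x":9.7,"y":43.2,"z":0,"ax":0,"ay":0,"az":0},{"x":18.8,"y":59.1,"z":0,"ax":0,"ay":0,"az":0},{"x":28.8,"y":71.3,"z":0,"ax":0,"ay":0,"az":0},{"x":38.4,"y":80.3,"z":0,"ax":0,"ay":0,"az":0},{"x":46.8,"y":86.5,"z":0,"ax":0,"ay":0,"az":0},{"x":53.5,"y":90.6,"z":0,"ax":0,"ay":0,"az":0},{"x":58.2,"y":93.1,"z":0,"ax":0,"ay":0,"az":0},{"x":60.5,"y":94.2,"z":0,"ax":0,"ay":0,"az":0},{"x":60.5,"y":94.2,"z":0,"ax":0,"ay":0,"az":0},{"x":60.5,"y":94.2,"z":0,"ax":0,"ay":0,"az":0}]'; python3 snap.py scene top scene top
```

```text
t: 17.4
ee_pos: [494.9, 69.1, 100.0]
tcp_rot: [-3.141, -0.005, 0.001]
ft_force: [1.0, 0.1, 10.4]
opening: -0.3
grip_force: 5.0
t: 18.77
ee_pos: [555.8, -25.2, 100.0]
tcp_rot: [3.14, -0.004, 0.0]
ft_force: [-0.1, -1.0, 9.0]
opening: 0.1
grip_force: 4.8
scene 18.775 ang -0.597 r 122.8 139
top 18.825 ang -0.573 r 121.2 165
scene 18.875 ang -0.595 r 122.6 141
top 18.925 ang -0.572 r 121.0 164
```

```bash
python3 -m inch '[{"x":2.9,"y":1.3,"z":0,"ax":0,"ay":0,"az":0},{"x":9.7,"y":4,"z":0,"ax":0,"ay":0,"az":0},{"x":19.8,"y":6.9,"z":0,"ax":0,"ay":0,"az":0},{"x":33.2,"y":9.3,"z":0,"ax":0,"ay":0,"az":0},{"x":47.9,"y":9.8,"z":0,"ax":0,"ay":0,"az":0},{"x":62.5,"y":8.3,"z":0,"ax":0,"ay":0,"az":0},{"x":75.8,"y":5.1,"z":0,"ax":0,"ay":0,"az":0},{"x":85.7,"y":1.5,"z":0,"ax":0,"ay":0,"az":0},{"x":93.2,"y":-2.1,"z":0,"ax":0,"ay":0,"az":0},{"x":97.8,"y":-4.7,"z":0,"ax":0,"ay":0,"az":0},{"x":100.5,"y":-6.3,"z":0,"ax":0,"ay":0,"az":0},{"x":100.5,"y":-6.3,"z":0,"ax":0,"ay":0,"az":0}]'
python3 - <<'E'
from snap import *
ang("scene");ang("top")
n=np.array([np.cos(.628),np.sin(.628)]);
for k in("scene","top"): print(k,proj(k,[*(c+120*n),100]),proj(k,[*(c+120*n),147]))
a=optics.snapshot("top")[130:280,180:310];b=optics.snapshot("scene")[180:330,225:355]
cv2.imwrite("pics/c3.png",np.hstack([cv2.resize(k,None,fx=3,fy=3,interpolation=cv2.INTER_CUBIC) for k in(a,b)]))
E
```

```text
t: 20.48
ee_pos: [656.6, -18.3, 100.1]
tcp_rot: [3.141, -0.005, 0.0]
ft_force: [-0.5, 0.4, 8.0]
opening: 0.2
grip_force: 3.7
scene 20.475 ang 0.419 r 122.9 164
top 20.525 ang 0.43 r 122.3 154
scene [[278.24999243 270.2896555 ]] [[278.33544576 263.25882038]]
top [[224.29812666 183.96111519]] [[222.70551253 179.89023087]]
```

View pics/c3.png

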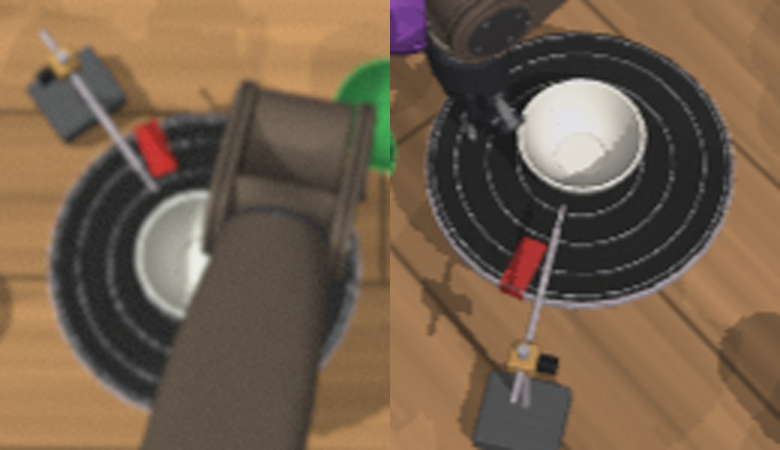

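The mark at crop (155,150) is just short of the needle, and the bowl is still centred. About 0.2 rad more is needed.

```bash
python3 -m inch '[{"x":2.7,"y":-1.7,"z":0,"ax":0,"ay":0,"az":0},{"x":6.9,"y":-4.7,"z":0,"ax":0,"ay":0,"az":0},{"x":11.9,"y":-8.7,"z":0,"ax":0,"ay":0,"az":0},{"x":15,"y":-11.4,"z":0,"ax":0,"ay":0,"az":0},{"x":16.5,"y":-12.9,"z":0,"ax":0,"ay":0,"az":0},{"x":16.5,"y":-12.9,"z":0,"ax":0,"ay":0,"az":0},{"x":16.5,"y":-12.9,"z":0,"ax":0,"ay":0,"az":0}]'
python3 - <<'E'
from snap import *
ang("scene");ang("top")
a=optics.snapshot("top")[150:220,190:260];b=optics.snapshot("scene")[230:300,240:310]
cv2.imwrite("pics/c4.png",np.hstack([cv2.resize(k,None,fx=5.5,fy=5.5,interpolation=cv2.INTER_CUBIC) for k in(a,b)]))
n=np.array([np.cos(.628),np.sin(.628)]);p=np.array([-n[1],n[0]])
for k in("scene","top"):
  im=a
  for rr in(96,120,144): print(k,rr,(5.5*(proj(k,[*(c+rr*n),100])-([240,230] if k=="scene" else [190,150]))+([385,0] if k=="scene" else 0)).round())
E
```

```text
t: 21.55
ee_pos: [672.4, -5.7, 100.1]
tcp_rot: [3.141, -0.003, 0.0]
ft_force: [0.2, -0.2, 7.1]
opening: -0.0
grip_force: 3.6
scene 21.55 ang 0.626 r 122.4 109
top 21.6 ang 0.639 r 120.5 84
scene 96 [[606. 179.]]
scene 120 [[595. 222.]]
scene 144 [[584. 265.]]
top 96 [[214. 223.]]
top 120 [[189. 187.]]
top 144 [[163. 151.]]
```

View pics/c4.png

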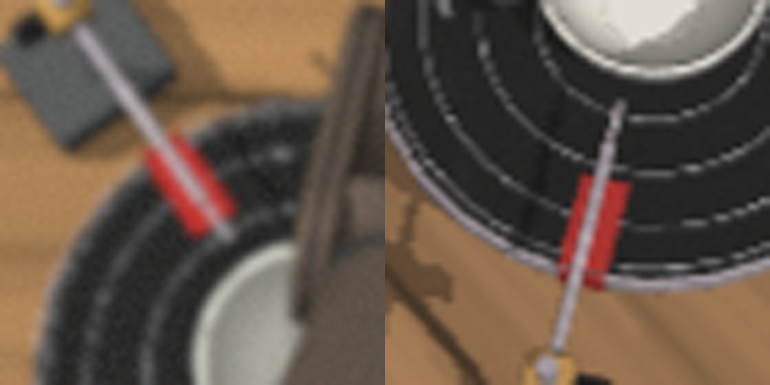

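The mark at (190,187) and (597,230) lies under the needle in both views. I'll lift straight off and retreat.

```bash
python3 -m inch '[{"x":0,"y":0,"z":-3,"ax":0,"ay":0,"az":0},{"x":0,"y":0,"z":-8,"ax":0,"ay":0,"az":0},{"x":0,"y":0,"z":-25,"ax":0,"ay":0,"az":0},{"x":0,"y":0,"z":-60,"ax":0,"ay":0,"az":0},{"x":0,"y":0,"z":-105,"ax":0,"ay":0,"az":0},{"x":0,"y":20,"z":-130,"ax":0,"ay":0,"az":0},{"x":-30,"y":60,"z":-140,"ax":0,"ay":0,"az":0},{"x":-60,"y":110,"z":-140,"ax":0,"ay":0,"az":0},{"x":-90,"y":160,"z":-140,"ax":0,"ay":0,"az":0},{"x":-100,"y":185,"z":-140,"ax":0,"ay":0,"az":0},{"x":-100,"y":190,"z":-140,"ax":0,"ay":0,"az":0},{"x":-100,"y":190,"z":-140,"ax":0,"ay":0,"az":0}]'; python3 snap.py scene top
python3 - <<'E'
from h import *
a=optics.snapshot("top")[130:280,180:310];b=optics.snapshot("scene")[180:330,225:355]
cv2.imwrite("pics/c5.png",np.hstack([cv2.resize(k,None,fx=3,fy=3,interpolation=cv2.INTER_CUBIC) for k in(a,b)]))
E
```

```text
t: 23.25
ee_pos: [572.7, -195.3, 237.4]
tcp_rot: [-3.141, -0.001, -0.0]
ft_force: [-0.6, 0.3, 0.6]
opening: 0.0
grip_force: 0.0
scene 23.25 ang 0.626 r 122.3 108
top 23.3 ang 0.637 r 120.7 84
```

View pics/c5.png

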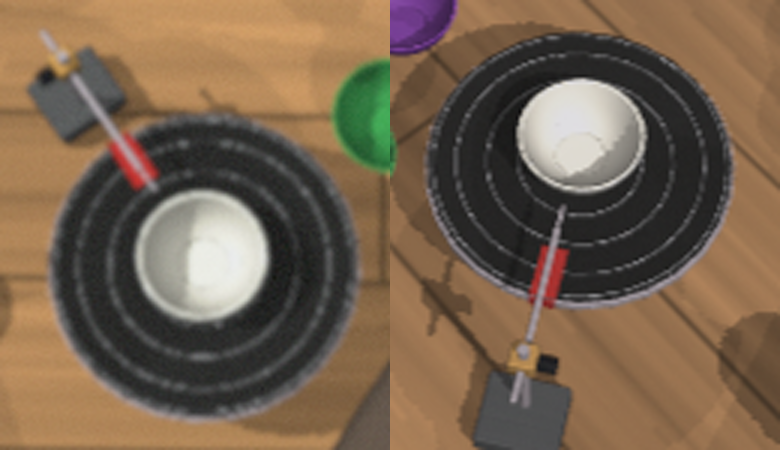

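The mark, at (133,162) and (548,277), is under the needle. The bowl is centred and the hand is away.

```bash
python3 -c "
from station import r
print(r.job_done())"
```

```text
the job is handed in; nothing more can be done
None
```

The wheel ran anticlockwise at about 18 turns a minute for roughly 11 s, then stopped with its red mark under the needle (within about 0.01 rad by camera), the bowl centred and the hand clear. The job is handed in.

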